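Press the reaction pot home with its clamp screw and back off a quarter turn

TASK

The closed reaction pot stands a little too high in its heater. Swing the clamp bridge over the pot until it is home on its post, turn the thumbscrew clockwise (seen from above) to press the pot down until it bottoms firmly on its hot plate, finger-tight but not overtightened, then back the screw off a quarter of a turn so that the pot has room to grow when it heats, and let go. Leave the other things on the bench where they are.

Things in the scene. Friction and masses are not known exactly. Their poses are not given: they have to be found in the camera images.
- bridge (a joint): Angle of the clamp bridge, a level aluminium bar 24 mm wide, 190 to 206 mm above the table, that swings about the post at its right-hand end (seen from the robot). 0 = home: over the pot, hooked on the left-hand post, at a hard stop. Grows as the free end swings out towards the robot (counter-clockwise from above). Its stiff pivot (0.25 N m, 1.3 N at the knob) stays where it is left.
- bridge_hinge (a point): The bridge's pivot: axis of the right-hand post, at the bar's top face (206 mm above the table). The post carries a black nut 24 mm across, 7 mm above the bar, and so does the left-hand post.
- bridge_knob (a point): The bridge's pull knob, an upright black cylinder 16 mm across, 30 mm tall, on the bar's free end, 195 mm from the pivot. The point is on its axis, 11 mm below its top, 24 mm above the bar's top face. Pinch it from above and lead it round; it may turn in the fingers. When home, the left-hand post's nut lies 25 mm from it.
- thumbscrew: The thumbscrew: an upright flat black plate with round ends, 48 mm long (its x axis), 10 mm thick (y), 22 mm high, on an 8 mm shaft, 85 mm along the bridge from the pivot; it goes with the bridge. Origin on the screw's axis at the plate's underside, 20 to 27 mm above the bar. Right-hand thread, 8 mm a turn: clockwise from above lowers it 2 mm a quarter turn. It stays where it is left.
- spindle: The screw's shaft and pressure pad, a steel disc 21 mm across, 6 mm thick, under the bridge; origin under the pad's centre, z up. In all 1.45 to 4.5 rad of turning bring the pot to its bottom. The screw runs at about 0.10 N m, also while it pushes the pot down; at the bottom the torque climbs above that by 0.1 N m in 0.3 to 0.4 rad: that is finger-tight, and twice that climb is overtight.
- pot: The closed steel pot, a drum 91 mm across with a bolted lid 104 mm across, 102 mm high in all, about 0.65 kg. It stands 0.7 to 3 mm above the hidden hot plate, how much cannot be seen, held by a snug packing (about 14 N): pressed, it slides down and stays down until it bottoms on the plate. Origin under the centre of its bottom, z up.
- pot_top (a point): Centre of the top of the boss on the pot's lid, 30 mm across, 102 mm above the pot's underside; the screw's pad comes down on it.
- heater: The heater: grey control box 200 x 215 x 55 mm (x, y, z) under a steel sleeve 148 mm across that reaches 137 mm above the table, with a post 85 mm to each side of the centre along its y axis. Origin under its centre on the table; its x axis points away from the robot.
- beaker: Bystander: glass beaker, 70 mm across, 95 mm high; origin under its centre.
- reagent: Bystander: amber bottle, 64 mm across, 150 mm high; origin under its centre.
- dish: Bystander: white dish, 90 mm across, 35 mm high; origin under its centre.
- spatula: Bystander: spatula with a round black handle, 205 mm long, lying along its x axis; origin under its middle.
- cork_ring: Bystander: cork flask ring, 100 mm across, 25 mm high; origin under its centre.
- jar: Bystander: small glass jar, 52 mm across, 60 mm high, close in front of the heater; origin under its centre.
- bosshead: Bystander: steel boss-head clamp, 80 mm long, 34 mm high, lying close behind the heater; origin under its block.
Things that resemble listed ones, but are neither listed nor needed, are in the scene too. Leave any purple look-alike of the pot alone.

How it is judged:
By the outcome, as a careful person would: the job done as asked, in the order asked, and still so for the second after the job is handed in, with the robot touching nothing.
It also fails if it takes over 72 s, if anything falls off the work surface, if the arm or the gripper's body presses on something with over 40 N, if the wrist force passes 120 N, or if a joint passes its speed limit or range.

ROBOT

A 7-joint arm with a two-finger parallel gripper is mounted at the origin on the work surface. World frame = base frame: x ahead of the robot, y to its left, z up, the work surface at z = 0. Lengths are in m, angles in rad, forces in N, time in s.
With the tool pointing down it reaches from about 0.425 to 0.875 m from the base axis. Payload 9.9 kg.
Tool frame: the origin (TCP) lies midway between the tips of the shut fingers; the grasp point (between the pads) lies 19 mm behind it (env.tcp_to_grasp is the distance from the TCP to the grasp point, in m); z points along the fingers, x is the direction in which the jaws open and shut, and the axes are right-handed (so a half turn about z gives the same grasp; the last joint's range is limited). The gripper opens to 85 mm and grips with 20 to 120 N. Pads are 22 mm wide; open, the fingers measure 114 mm over their backs; the gripper's body (76 mm by 85 mm) begins 54 mm behind the grasp point. The pads swing forward as they close: fully open they stand 13 mm farther back than shut.
Start: joints at [1.085, 0.576, 0.025, 1.437, -0.015, 1.129, -0.057], TCP at [0.264, -0.621, 0.231] pointing down, gripper open.
Joint ranges: [-2.76, 2.76], [-0.34, 2.15], [-1.52, 1.57], [0.19, 2.46], [-1.09, 4.23], [0.17, 1.99], [-2.82, 2.82]. Speed limits (rad/s): [2.22, 2.22, 3.01, 3.01, 3.14, 3.14, 3.14].

INTERFACE

Orientations are given as a unit quaternion [w, x, y, z].
In Python, from station import env, fingers, viewer gives the robot as it stands. The module is installed in compiled form; this text tells all that it offers. Calls block until the motion is done:
- env.move_to(position, orientation): joint-space move of the TCP to a pose.
- env.move_straight(position, attitude=None, feed=0.15, max_force=None): straight line of the TCP; attitude=None keeps the orientation; feed is the mean speed in m/s. With max_force (N) it stops when the force on the tool has changed by that much, and returns True; else False.
- env.move_joints(angles): joint-space move.
- fingers.gripper_to(opening, grip_force=None): finger opening in m; grip_force is the grip in N (None keeps the last); returns when the fingers have stopped.
- env.pause(seconds).
- env.ik(position, orientation): joint angles nearest the present ones, or None.
- env.read_state(): the state.
- viewer.camera(name): name is "scene" or "side" or "wrist"; returns a dict with "pixels" (420x560x3 uint8, red, green, blue), "fx", "fy", "cx", "cy" (pixels), "world_from_camera" (4x4, takes a point from camera to world coordinates); the wrist camera has in their place "hand_eye" (4x4, takes a point from camera to tool coordinates, whose origin is the TCP and whose axes are the tool frame's). Camera axes: x right, y down, z forward; pixel columns grow to the right and rows downward; lengths in m; the calibration is good to about 2 mm. A picture is of the moment at which its call begins: read the wrist's pose just before it. There is no depth.
A pose or a line that the arm cannot do raises env.Unreachable and nothing moves.
- env.sign_off(): hands the job in, once; it reports no verdict.
The state is a dict: "clock": time; "qpos": joint angles; "joint_vel": joint speeds; "effort": joint torques, N m; "ee_pos": TCP position; "ee_rot": TCP orientation; "contact_force": force on the tool from outside, world axes, zero at the start; "moment": the same for the moment, N m; "width": finger opening in m.
Only numpy, scipy, OpenCV 4.12 (cv2) and the standard library are available. Lean on these libraries where they do the work, as an engineer would, in place of code of your own. Each camera call takes 0.05 s, during which the arm holds its last target.

## Working session

There is one attempt and no reset: what is moved stays moved. The work goes in short steps, each a Python script; the robot and the scene stay as the last script left them, time stands still between calls to the robot, and variables do not carry over. Pictures are saved under pics/ and viewed, and the job is handed in when it is done.

```bash
mkdir -p pics
python3 - <<'E'
from station import env, fingers, viewer
import cv2, numpy as np
s=env.read_state(); print({k:np.round(v,3).tolist() for k,v in s.items()}, env.tcp_to_grasp)
for n in ["scene","side","wrist"]:
    c=viewer.camera(n); cv2.imwrite(f"pics/{n}0.png",cv2.cvtColor(c["pixels"],cv2.COLOR_RGB2BGR))
    print(n,c["fx"],c["fy"],c["cx"],c["cy"]); print(np.round(c.get("world_from_camera",c.get("hand_eye")),4).tolist())
E
```

```text
{'clock': 0.0, 'qpos': [1.085, 0.577, 0.025, 1.438, -0.015, 1.129, -0.056], 'joint_vel': [0.001, 0.0, -0.0, 0.0, -0.0, 0.0, -0.001], 'effort': [-0.001, -76.574, 2.251, -28.596, 0.016, 0.013, 0.0], 'ee_pos': [0.264, -0.621, 0.23], 'ee_rot': [-0.0, 0.834, -0.552, -0.001], 'contact_force': [-0.381, -0.197, -0.48], 'moment': [-0.027, -0.034, -0.034], 'width': 0.086} 0.0187
scene 535.6059406400326 535.6059406400326 283.92426449976875 208.9516236003316
[[-0.5664, 0.558, -0.6065, 1.4502], [0.8239, 0.3997, -0.4018, 0.6458], [0.0182, -0.7273, -0.6861, 1.1381], [0.0, 0.0, 0.0, 1.0]]
side 531.7223628267427 531.7223628267427 284.56697112294995 218.39502715336155
[[-0.6626, -0.5047, 0.5534, -0.2452], [-0.7489, 0.4368, -0.4983, 0.836], [0.0098, -0.7447, -0.6674, 1.1948], [0.0, 0.0, 0.0, 1.0]]
wrist 357.43638283158725 357.43638283158725 270.391326716745 214.0207679954636
[[1.0, 0.0001, -0.0003, -0.0003], [0.0, 0.9639, 0.2661, -0.0671], [0.0003, -0.2661, 0.9639, -0.1414], [0.0, 0.0, 0.0, 1.0]]
```

View pics/scene0.png

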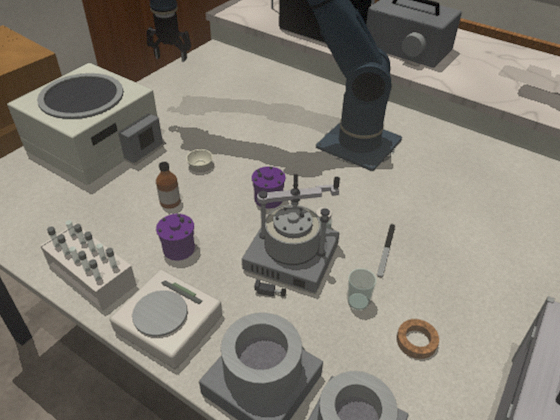

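View pics/side0.png

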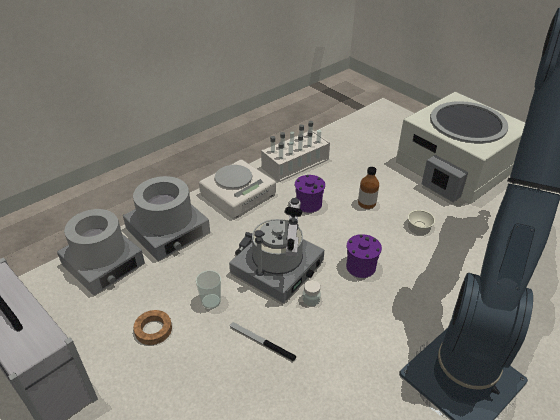

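View pics/wrist0.png

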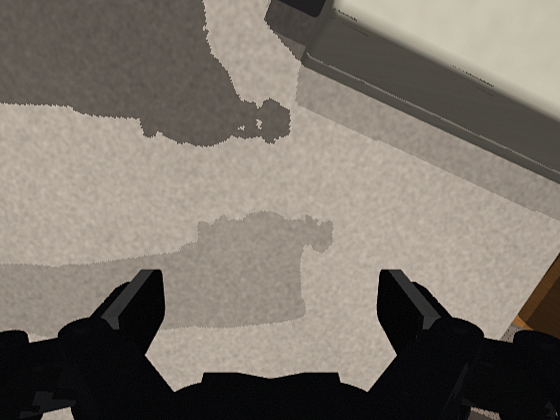

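The heater with the steel pot is at scene (292,245) and side (277,255). The bridge runs from a post at scene (263,205) to a knob at (336,186). The purple pots at scene (268,185) and (177,237) are look-alikes. I'll enlarge this area to confirm.

Run:
```python
import cv2, numpy as np
a=cv2.imread("pics/scene0.png")[160:300,230:370]; b=cv2.imread("pics/side0.png")[185:305,220:340]
cv2.imwrite("pics/cropA.png",cv2.resize(a,(784,590) if 0 else (600,600),interpolation=cv2.INTER_CUBIC))
cv2.imwrite("pics/cropB.png",cv2.resize(b,(600,600),interpolation=cv2.INTER_CUBIC))
```

```text
(no output)
```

View pics/cropA.png

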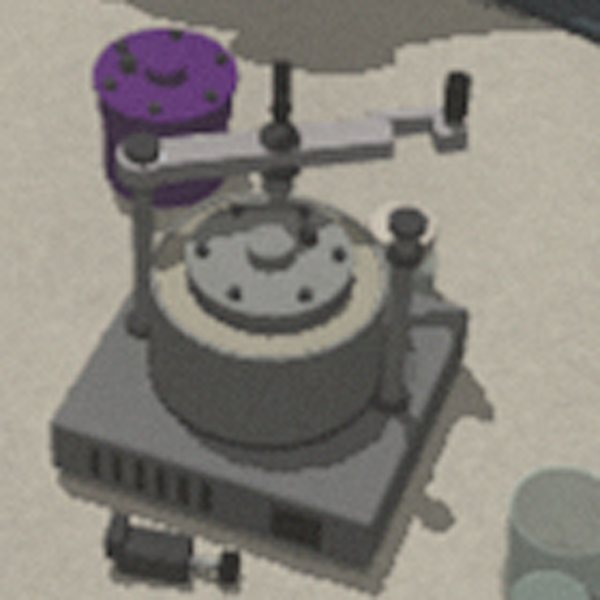

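View pics/cropB.png

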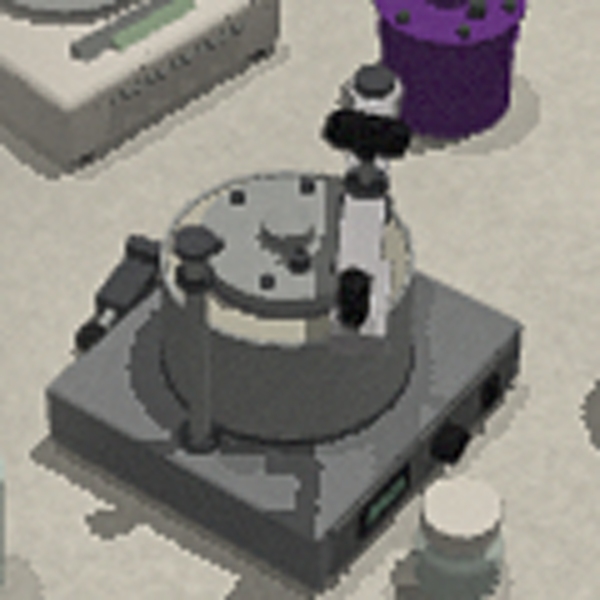

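```bash
cat > h.py <<'E'
import numpy as np, cv2
from station import env, fingers, viewer
from scipy.spatial.transform import Rotation as R
def ray(c,T,uv):
    d=T[:3,:3]@np.array([(uv[0]-c["cx"])/c["fx"],(uv[1]-c["cy"])/c["fy"],1]); return T[:3,3],d/np.linalg.norm(d)
def atz(o,d,z): return o+d*(z-o[2])/d[2]
def tri(rs):
    A=sum(np.eye(3)-np.outer(d,d) for o,d in rs); b=sum((np.eye(3)-np.outer(d,d))@o for o,d in rs); return np.linalg.solve(A,b)
def Tw(c,s):
    q=s["ee_rot"]; T=np.eye(4); T[:3,:3]=R.from_quat([q[1],q[2],q[3],q[0]]).as_matrix(); T[:3,3]=s["ee_pos"]; return T@np.array(c["hand_eye"])
def down(yaw):
    # tool z down, tool x at heading yaw in world
    x=np.array([np.cos(yaw),np.sin(yaw),0]); z=np.array([0,0,-1.]); y=np.cross(z,x)
    q=R.from_matrix(np.c_[x,y,z]).as_quat(); return np.array([q[3],q[0],q[1],q[2]])
def yaw():
    q=env.read_state()["ee_rot"]; x=R.from_quat([q[1],q[2],q[3],q[0]]).as_matrix()[:,0]; return np.arctan2(x[1],x[0])
def shot(n,name):
    s=env.read_state(); c=viewer.camera(n); cv2.imwrite(f"pics/{name}.png",cv2.cvtColor(c["pixels"],cv2.COLOR_RGB2BGR))
    T=Tw(c,s) if n=="wrist" else np.array(c["world_from_camera"]); return c,T
E
python3 - <<'E'
from h import *
c1=viewer.camera("scene");c2=viewer.camera("side")
T1=np.array(c1["world_from_camera"]);T2=np.array(c2["world_from_camera"])
P={"hinge":((263.4,193.8),(295.4,201),.213),"left":((325.2,211.3),(259.6,233),.213),"knobtop":((336.9,178.7),(291,241),.241),"screw":((295.8,181),(293.4,211.4),.24),"boss":((293.5,217),(278,232),.16)}
res={}
for k,(a,b,z) in P.items():
    r1=ray(c1,T1,a);r2=ray(c2,T2,b);p=tri([r1,r2]);res[k]=p
    print(k,p.round(4),atz(*r1,z).round(4)[:2],atz(*r2,z).round(4)[:2])
for k in ["left","knobtop","screw","boss"]:
    d=res[k]-res["hinge"]; print(k,np.hypot(*d[:2]).round(4),np.degrees(np.arctan2(d[1],d[0])).round(1))
s=env.read_state(); print(s["clock"])
E
```

```text
hinge [0.6105 0.0242 0.2064] [0.6163 0.0284] [0.6047 0.0297]
left [0.5734 0.1896 0.2073] [0.5792 0.1932] [0.5689 0.1924]
knobtop [0.475  0.1641 0.2342] [0.4823 0.1676] [0.4699 0.1689]
screw [0.5521 0.0857 0.2404] [0.5516 0.0851] [0.5523 0.0858]
boss [0.5895 0.1077 0.1512] [0.5964 0.1109] [0.5819 0.1157]
left 0.1695 102.6
knobtop 0.1948 134.1
screw 0.0848 133.5
boss 0.0862 104.1
0.25
```

Triangulation matches the given sizes: hinge to left post 169.5 mm (170), knob at 194.8 mm (195), screw at 84.8 mm (85). The bridge is open by about 31°. Next I'll plan the joint-7 range.

Run:
```python
from h import *
H=np.array([.6105,.0242]); 
def pt(r,deg): a=np.radians(deg); return H+r*np.array([np.cos(a),np.sin(a)])
print(pt(.195,102.6),pt(.085,102.6))
for b in (133.8,102.6):
  for off in (-90,90):
    for r,z in ((.195,.34),(.195,.213)):
      q=env.ik(np.r_[pt(r,b),z],down(np.radians(b+off))); print("knob",b,off,z,None if q is None else np.round(q,2))
p=pt(.085,102.6)
for y in range(-180,180,30):
  q=env.ik(np.r_[p,.224],down(np.radians(y))); print("screw",y,None if q is None else np.round(q,2))
```

```text
[0.56796207 0.21450377] [0.59195782 0.10715292]
knob 133.8 -90 0.34 [ 0.23  0.32 -0.89  1.68  0.26  1.27  0.05]
knob 133.8 -90 0.213 [ 0.19  0.45 -0.88  1.89  0.41  1.   -0.11]
knob 133.8 90 0.34 [-1.19  0.41  1.14  1.72 -0.39  1.27 -2.34]
knob 133.8 90 0.213 [-1.13  0.58  1.14  1.93 -0.62  1.04 -2.1 ]
knob 102.6 -90 0.34 [ 0.    0.46 -0.71  1.43  0.3   1.36 -0.5 ]
knob 102.6 -90 0.213 [-0.01  0.56 -0.68  1.64  0.38  1.09 -0.58]
knob 102.6 90 0.34 [ 0.25  0.64 -1.29  1.42  0.62  1.53  2.35]
knob 102.6 90 0.213 [ 0.26  0.78 -1.29  1.63  0.76  1.34  2.21]
screw -180 [ 0.45  0.75 -1.29  1.63  0.74  1.34  2.18]
screw -150 [-0.91  0.86  1.36  1.67 -0.86  1.34 -2.02]
screw -120 [-0.21  0.47 -0.07  1.65  0.04  1.02 -2.39]
screw -90 [-0.11  0.48 -0.22  1.65  0.12  1.03 -1.94]
screw -60 [-0.05  0.48 -0.31  1.64  0.17  1.04 -1.47]
screw -30 [-0.    0.49 -0.4   1.64  0.21  1.05 -0.99]
screw 0 [ 0.05  0.5  -0.48  1.64  0.25  1.06 -0.5 ]
screw 30 [ 0.11  0.52 -0.58  1.64  0.31  1.08 -0.03]
screw 60 [ 0.18  0.54 -0.69  1.63  0.37  1.1   0.43]
screw 90 [ 0.23  0.56 -0.79  1.63  0.43  1.13  0.9 ]
screw 120 [ 0.45  0.75 -1.29  1.63  0.74  1.34  1.14]
screw 150 [ 0.45  0.75 -1.29  1.63  0.74  1.34  1.66]
```

Run:
```python
from h import *
p=env.read_state()["ee_pos"]
env.move_straight([p[0],p[1],.36],feed=.3)
env.move_to([.475,.164,.36],down(np.radians(43.8)))
s=env.read_state(); print(s["clock"],s["qpos"].round(2),s["ee_pos"].round(4),s["contact_force"].round(2),s["moment"].round(3))
c,T=shot("wrist","w1"); np.savez("w1.npz",T=T)
```

```text
3.6833 [ 0.27  0.32 -0.96  1.64  0.27  1.32  0.04] [0.4755 0.1632 0.3598] [-0.5   0.35 -0.21] [ 0.054 -0.059  0.019]
```

View pics/w1.png

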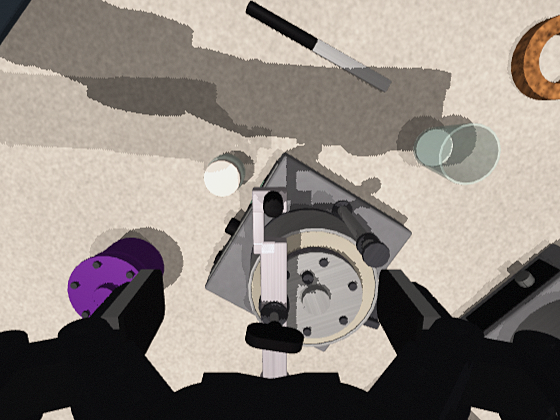

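Wrist view: knob top at (273,203), thumbscrew plate at (274,337) lying across the bar, left-post nut at (374,250), boss at (318,291).

Run:
```python
from h import *
c=viewer.camera("wrist"); T=np.load("w1.npz")["T"]
for k,uv,z in (("knob",(273,201),.241),("nutL",(374,250),.213),("plateL",(246,334),.25),("plateR",(303,340),.25),("plate",(274.5,335),.25),("boss",(318,291),.16)):
    print(k,atz(*ray(c,T,uv),z).round(4))
im=cv2.imread("pics/w1.png")[150:390,170:430]; cv2.imwrite("pics/w1c.png",cv2.resize(im,None,fx=2.5,fy=2.5,interpolation=cv2.INTER_CUBIC))
```

```text
knob [0.4726 0.1688 0.241 ]
nutL [0.57   0.1929 0.213 ]
plateL [0.5313 0.0762 0.25  ]
plateR [0.5683 0.1039 0.25  ]
plate [0.5485 0.0914 0.25  ]
boss [0.5876 0.1179 0.16  ]
```

View pics/w1c.png

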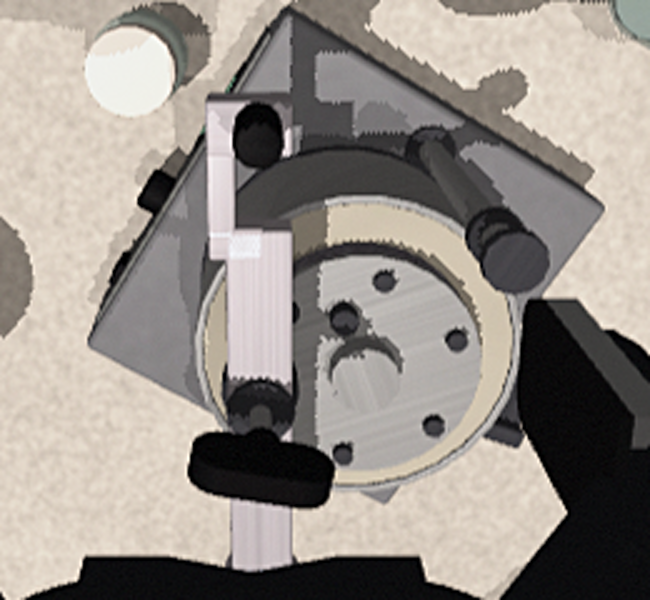

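Run:
```python
from h import *
P=np.array([.4737,.168]); o=down(np.radians(44.6))
fingers.gripper_to(.045,20)
env.move_to([*P,.29],o)
b=env.move_straight([*P,.215],feed=.12,max_force=6)
s=env.read_state(); print(b,s["clock"],s["ee_pos"].round(4),s["contact_force"].round(2))
fingers.gripper_to(.0,25)
s=env.read_state(); print(s["clock"],s["width"].round(4),s["ee_pos"].round(4),s["contact_force"].round(2),s["moment"].round(3))
shot("wrist","w2")
```

```text
False 5.4167 [0.4743 0.1685 0.216 ] [ 0.8   0.97 -0.  ]Traceback (most recent call last):
  File "<stdin>", line 8, in <module>
AttributeError: 'float' object has no attribute 'round'
```

Run:
```python
from h import *
s=env.read_state(); print(s["clock"],s["width"],s["ee_pos"].round(4),s["contact_force"].round(2),s["moment"].round(3))
shot("wrist","w2")
```

```text
5.7833 0.015420686013525418 [0.4741 0.1682 0.2157] [-1.23 -0.71  5.12] [-0.176  0.15  -0.064]
```

View pics/w2.png

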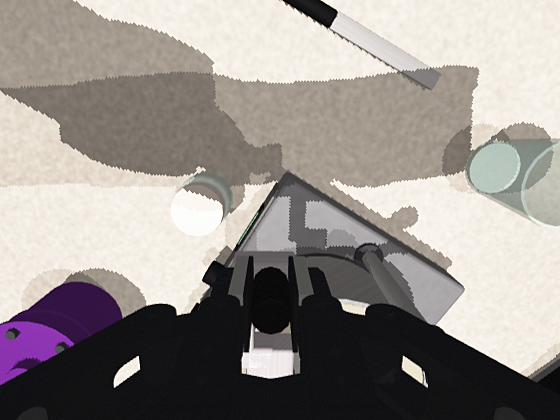

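Knob held at 15.4 mm opening (16 mm nominal). Now leading it round.

Run:
```python
from h import *
H=np.array([.6105,.029]); s=env.read_state(); p0=s["ee_pos"]; v=p0[:2]-H; r=np.hypot(*v); a0=np.degrees(np.arctan2(v[1],v[0])); y0=np.degrees(yaw()); print(r,a0,y0)
for a in (128,122,116,110,106.5,104.5,103,102,101,100):
    q=H+r*np.array([np.cos(np.radians(a)),np.sin(np.radians(a))])
    b=env.move_straight([*q,p0[2]],down(np.radians(y0+max(a,103)-a0)),feed=.07 if a>105 else .02,max_force=12)
    s=env.read_state(); f=s["contact_force"]; w=s["ee_pos"][:2]-H
    er=w/np.hypot(*w); et=np.array([er[1],-er[0]])
    print(a,b,round(s["clock"],2),"act",np.degrees(np.arctan2(w[1],w[0])).round(2),np.hypot(*w).round(4),"frad",(f[:2]@er).round(2),"ftan",(f[:2]@et).round(2),"fz",f[2].round(1))
    if b: break
shot("wrist","w3");shot("scene","s3");shot("side","d3")
```

```text
0.19489426719580796 134.42219320220912 44.589286760755684
128 False 6.3 act 127.94 0.1948 frad -0.47 ftan 1.15 fz 0.2
122 False 6.74 act 122.01 0.1948 frad -1.01 ftan 1.72 fz 1.1
116 False 7.18 act 116.02 0.1948 frad -0.02 ftan 1.59 fz 0.6
110 False 7.62 act 110.04 0.1949 frad 0.06 ftan 2.22 fz 1.9
106.5 False 7.94 act 106.51 0.195 frad -0.65 ftan 1.95 fz 2.5
104.5 False 8.43 act 104.42 0.195 frad 0.25 ftan 1.14 fz 3.3
103 False 8.84 act 102.87 0.195 frad 0.92 ftan 2.41 fz 3.7
102 False 9.16 act 102.17 0.195 frad 2.06 ftan -3.26 fz 6.2
101 True 9.37 act 102.19 0.195 frad -0.8 ftan -3.95 fz 7.2
```

Run:
```python
import cv2, numpy as np
a=cv2.imread("pics/s3.png")[150:290,230:370]; b=cv2.imread("pics/d3.png")[175:305,215:345]
cv2.imwrite("pics/c3.png",np.hstack([cv2.resize(x,(400,400),interpolation=cv2.INTER_CUBIC) for x in(a,b)]))
```

```text
(no output)
```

View pics/c3.png

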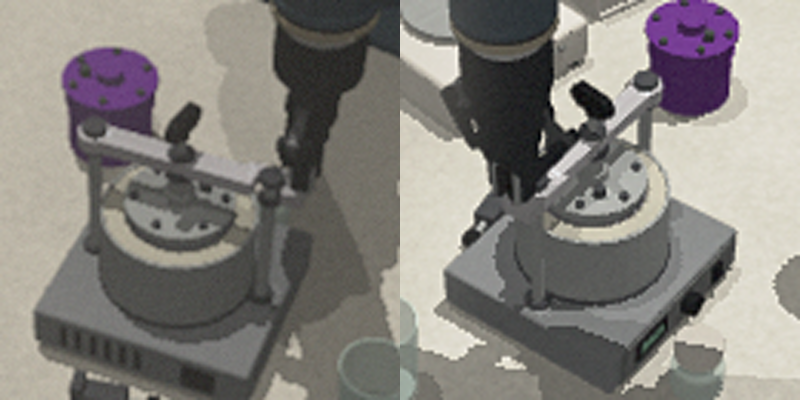

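View pics/w3.png

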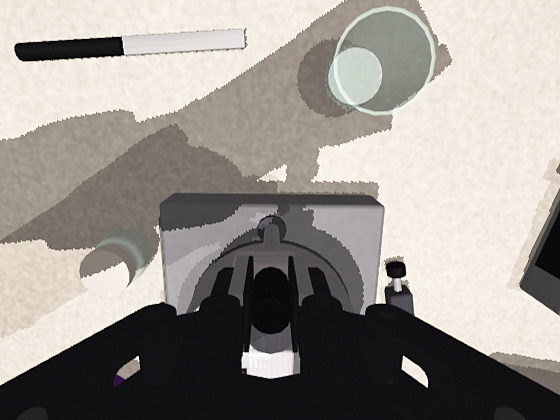

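Bridge is home: it hit a hard stop at 102.2°, and the bar lies over the left post. Releasing the knob and looking at the thumbscrew.

Run:
```python
from h import *
fingers.gripper_to(.045)
p=env.read_state()["ee_pos"]
env.move_straight([p[0],p[1],.34],feed=.2)
env.move_to([.5925,.1121,.35],down(np.radians(94.6)))
env.pause(.3)
s=env.read_state(); print(s["clock"],s["qpos"].round(2),s["ee_pos"].round(4),s["contact_force"].round(2),s["moment"].round(3))
c,T=shot("wrist","w4"); np.savez("w4.npz",T=T)
```

```text
12.2917 [ 0.35  0.55 -1.08  1.41  0.48  1.46  0.94] [0.5924 0.1124 0.35  ] [ 0.83 -0.1  -1.32] [-0.038  0.011 -0.004]
```

View pics/w4.png

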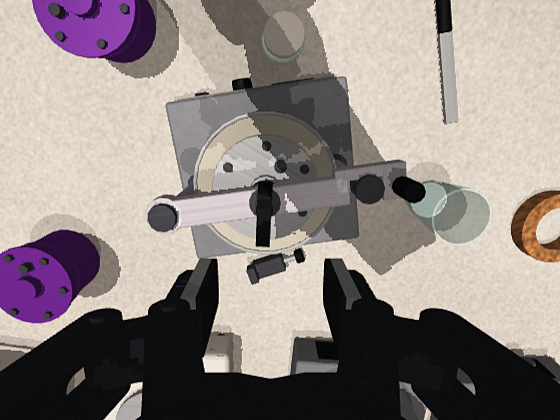

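Run:
```python
from h import *
c=viewer.camera("wrist"); T=np.load("w4.npz")["T"]
im=cv2.imread("pics/w4.png"); g=im.max(2)
cr=im[160:270,140:430]; cv2.imwrite("pics/w4c.png",cv2.resize(im[165:265,205:335],None,fx=6,fy=6,interpolation=cv2.INTER_CUBIC))
for k,uv,z in (("hinge",(163,216),.213),("nutL",(370,190),.213),("knob",(412,190),.241)):
    print(k,atz(*ray(c,T,uv),z).round(4))
```

```text
hinge [0.6101 0.027  0.213 ]
nutL [0.5754 0.1905 0.213 ]
knob [0.568 0.212 0.241]
```

View pics/w4c.png

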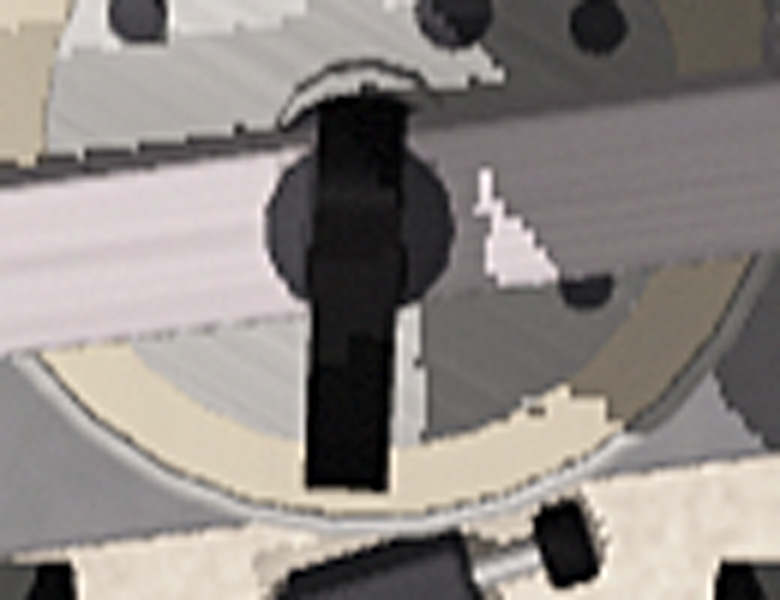

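Run:
```python
from h import *
c=viewer.camera("wrist"); T=np.load("w4.npz")["T"]
A=lambda u,v:(205+u/6,165+v/6)
for z in (.248,.254):
    e1=atz(*ray(c,T,A(347,489)),z);e2=atz(*ray(c,T,A(361,100)),z)
    d=e1-e2; print(z,e1.round(4),e2.round(4),np.hypot(*d[:2]).round(4),np.degrees(np.arctan2(d[1],d[0])).round(2),((e1+e2)/2).round(4), (e1-d/np.linalg.norm(d)*.024).round(4))
    w=atz(*ray(c,T,A(308,400)),z)-atz(*ray(c,T,A(394,400)),z); print("w",np.linalg.norm(w))
```

```text
0.248 [0.6167 0.1092 0.248 ] [0.5692 0.1072 0.248 ] 0.0475 2.35 [0.5929 0.1082 0.248 ] [0.5927 0.1082 0.248 ]
w 0.010257268324745336
0.254 [0.6144 0.1091 0.254 ] [0.5681 0.1072 0.254 ] 0.0464 2.35 [0.5913 0.1082 0.254 ] [0.5904 0.1081 0.254 ]
w 0.010004402238873607
```

Plate heading is 2.4°, axis about (0.592, 0.110), 47 × 10 mm as it should be. Gripping it across the flats.

Run:
```python
from h import *
P=np.array([.592,.1095]); o=down(np.radians(92.35))
fingers.gripper_to(.04,60)
b=env.move_straight([*P,.226],o,feed=.12,max_force=6)
env.pause(.2)
s=env.read_state(); print(b,s["clock"],s["ee_pos"].round(4),s["contact_force"].round(2),s["moment"].round(3))
if not b:
    fingers.gripper_to(0.0,60); env.pause(.2)
    s=env.read_state(); print(s["clock"],s["width"],s["ee_pos"].round(4),np.degrees(yaw()).round(2),s["contact_force"].round(2),s["moment"].round(3),s["qpos"].round(3))
shot("wrist","w5"); shot("scene","s5")
```

```text
False 14.05 [0.5922 0.1097 0.2265] [ 0.01 -0.4   0.  ] [-0.027  0.018 -0.013]
14.625 0.008541539667226952 [0.5922 0.1082 0.2264] 92.27 [-2.38 -5.01  5.86] [-0.958  0.206 -0.11 ] [ 0.343  0.632 -1.022  1.624  0.57   1.213  0.81 ]
```

View pics/w5.png

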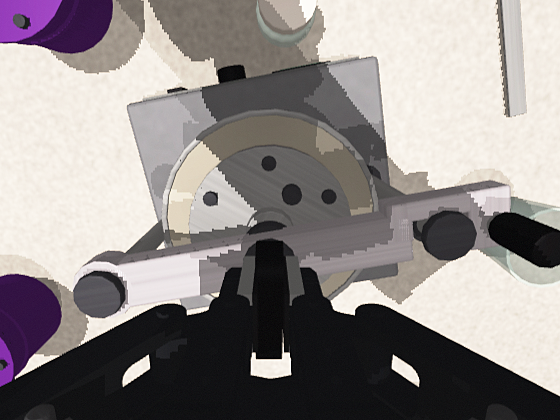

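```bash
cat > turn.py <<'E'
from h import *
import json
def step(P,z,y):
    q=env.ik(np.r_[P,z],down(y))
    if q is None: return False
    env.move_joints(q); return True
def meas(n=4):
    F=[];M=[]
    for _ in range(n):
        env.pause(.02); s=env.read_state(); F.append(s["contact_force"]);M.append(s["moment"])
    return s,np.mean(F,0),np.mean(M,0)
E
python3 - <<'E'
from turn import *
P=np.array([.592,.108]); y0=np.radians(92.35); 
t=env.read_state()["clock"]
for d in (0,.05,.1,.2,.3,.4):
    ok=step(P,.226-d*.008/(2*np.pi),y0-d); s,F,M=meas()
    print(d,ok,round(s["clock"],2),s["ee_pos"].round(4),np.degrees(yaw()).round(2),F.round(1),M.round(3),s["qpos"].round(2)[[0,2,6]],round(s["width"],4))
E
```

```text
0 True 15.04 [0.5922 0.1079 0.2264] 92.34 [-0.9 -2.   5.4] [-0.43   0.172 -0.111] [ 0.35 -1.02  0.81] 0.0094
0.05 True 15.36 [0.5922 0.108  0.2263] 89.53 [-0.7 -1.9  5.8] [-0.363  0.152 -0.098] [ 0.34 -1.01  0.77] 0.0091
0.1 True 15.68 [0.5922 0.1081 0.2262] 86.7 [-1.  -1.6  5.9] [-0.295  0.166 -0.089] [ 0.33 -1.    0.73] 0.0091
0.2 True 15.99 [0.5922 0.1083 0.2261] 81.13 [-0.2 -0.6  6.4] [-0.151  0.082 -0.107] [ 0.32 -0.97  0.65] 0.0087
0.3 True 16.31 [0.5923 0.1085 0.226 ] 75.5 [-0.  -0.2  5.9] [ 0.025  0.036 -0.13 ] [ 0.31 -0.95  0.56] 0.0089
0.4 True 16.62 [0.5923 0.1086 0.2258] 69.84 [0.1 0.5 6.4] [ 0.187 -0.066 -0.108] [ 0.3  -0.92  0.48] 0.0092
```

Run:
```python
from turn import *
shot("wrist","w6"); shot("scene","s6"); shot("side","d6")
w=cv2.imread("pics/w6.png"); 
L=[cv2.resize(cv2.imread(f"pics/{n}.png")[a:a+90,b:b+90],(400,400),interpolation=cv2.INTER_CUBIC) for n,a,b in(("s5",165,250),("s6",165,250))]
cv2.imwrite("pics/c6.png",np.hstack(L))
for _ in range(3):
    env.pause(.1); s=env.read_state(); print(round(s["clock"],2),s["moment"].round(3),s["effort"].round(2))
```

```text
16.88 [ 0.132 -0.004 -0.104] [  0.2  -63.25 -11.75 -23.37   0.19   0.21   0.11]
16.98 [ 0.156 -0.049 -0.117] [  0.21 -63.24 -11.75 -23.37   0.19   0.21   0.11]
17.07 [ 0.159 -0.039 -0.074] [  0.22 -63.24 -11.75 -23.37   0.19   0.21   0.11]
```

View pics/c6.png

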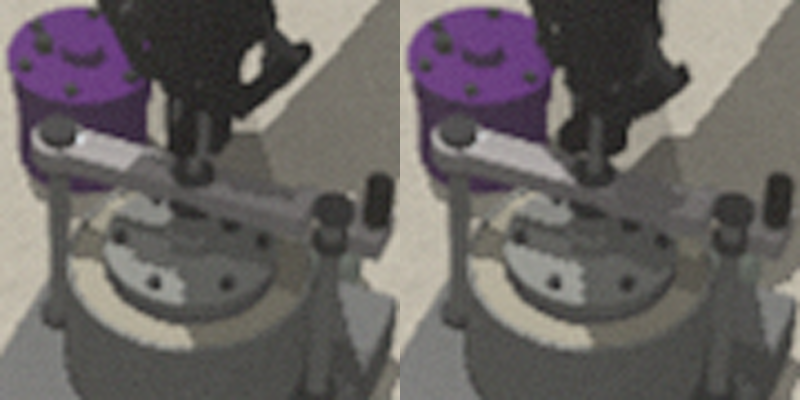

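View pics/w6.png

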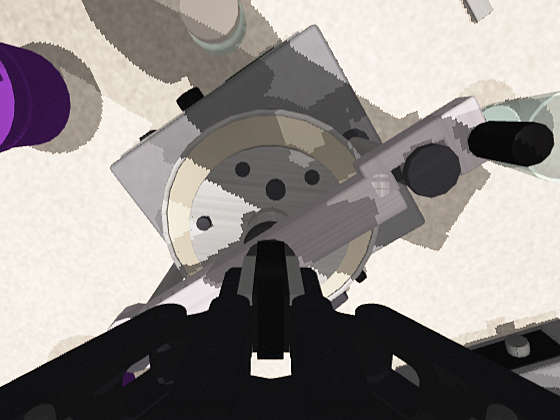

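Run:
```python
from turn import *
P=np.array([.592,.108]); y0=np.radians(92.35)
def pr(tag):
    s,F,M=meas(6); print(tag,round(s["clock"],2),s["ee_pos"].round(4),np.degrees(yaw()).round(2),F.round(1),M.round(3),"e7",round(s["effort"][6],3),s["joint_vel"][6].round(4))
for d in (.41,.42,.43,.41,.39,.37,.40,.45):
    step(P,.226-d*.008/(2*np.pi),y0-d); pr(("%.2f -> cmd %.2f")%(d,np.degrees(y0-d)))
```

```text
0.41 -> cmd 68.86 17.43 [0.5924 0.1086 0.2258] 69.29 [-0.3  0.4  6.3] [ 0.162 -0.054  0.026] e7 -0.037 -0.0
0.42 -> cmd 68.29 17.77 [0.5923 0.1086 0.2258] 68.71 [0.3 0.2 6.4] [ 0.182 -0.062  0.055] e7 -0.041 -0.0004
0.43 -> cmd 67.71 18.12 [0.5923 0.1086 0.2258] 68.15 [0.  0.6 6.1] [ 0.191 -0.083  0.04 ] e7 -0.042 -0.002
0.41 -> cmd 68.86 18.48 [0.5924 0.1086 0.2258] 69.28 [0.3 0.8 6.4] [ 0.184 -0.073 -0.029] e7 0.021 -0.002
0.39 -> cmd 70.00 18.82 [0.5923 0.1086 0.2259] 70.43 [0.2 0.7 6.5] [ 0.16  -0.008 -0.005] e7 0.022 -0.0013
0.37 -> cmd 71.15 19.18 [0.5923 0.1085 0.2259] 71.57 [-0.1  0.6  6.3] [ 0.117 -0.039 -0.019] e7 0.022 -0.0012
0.40 -> cmd 69.43 19.52 [0.5923 0.1086 0.2258] 69.85 [-0.2  0.4  6.4] [ 0.185 -0.045 -0.04 ] e7 0.025 0.0003
0.45 -> cmd 66.57 19.88 [0.5923 0.1087 0.2258] 66.98 [0.1 0.7 6.2] [ 0.228 -0.089 -0.079] e7 0.084 0.0009
```

```bash
cat >> turn.py <<'E'
P0=np.array([.592,.1075]); Y0=np.radians(92.35)
def slow(d,dd,T,P=P0):
    z=.226-d*.008/(2*np.pi); cur=env.read_state()["ee_pos"]; tgt=np.r_[P,z]
    L=max(np.linalg.norm(tgt-cur),1e-5)
    env.move_straight(tgt,down(Y0-d),feed=L/T)
def pr(tag,n=3):
    s,F,M=meas(n); print("%.2f"%tag,round(s["clock"],2),s["ee_pos"].round(4),"yaw",np.degrees(yaw()-Y0+tag).round(2),F.round(1),"Mz",M[2].round(3),"e7 %.3f"%s["effort"][6],"q7 %.2f w %.4f"%(s["qpos"][6],s["width"])); return s["effort"][6]
E
python3 - <<'E'
from turn import *
for d in (.55,.65,.75): slow(d,.1,.4); pr(d)
E
```

```text
0.55 20.23 [0.5923 0.1086 0.2257] yaw 0.4 [0.9 3.3 5.2] Mz -0.104 e7 0.090 q7 0.35 w 0.0092
0.65 20.53 [0.5921 0.1086 0.2255] yaw 0.45 [0.4 4.7 6.1] Mz -0.101 e7 -0.014 q7 0.27 w 0.0092
0.75 20.83 [0.592  0.1087 0.2254] yaw 0.51 [0.5 5.2 6.8] Mz -0.106 e7 -0.021 q7 0.18 w 0.0093
```

Run:
```python
from turn import *
P=np.array([.592,.1085])
z=.226-.85*.008/(2*np.pi)
env.move_straight(np.r_[P,z],down(Y0-.75),feed=.01); pr(.75)
z2=z-.0003
env.move_straight(np.r_[P,z2],down(Y0-.9),feed=.0003/1.5); pr(.9)
env.move_straight(np.r_[P,z2-.0002],down(Y0-1.05),feed=.0002/.6); pr(1.05)
```

```text
0.75 21.13 [0.5921 0.1089 0.2254] yaw 0.47 [-0.6  3.3  8.6] Mz -0.059 e7 0.074 q7 0.18 w 0.0088
0.90 21.48 [0.5923 0.1091 0.2252] yaw 0.47 [0.9 3.3 8.5] Mz -0.079 e7 0.007 q7 0.05 w 0.0094
1.05 21.83 [0.5923 0.1092 0.225 ] yaw 0.48 [0.7 3.2 7.9] Mz -0.077 e7 0.008 q7 -0.08 w 0.0089
```

```bash
cat > loop.py <<'E'
from turn import *
import json,sys
def run(d0,d1,P,stop=.06,dd=.1,base=None):
    B=[] if base is None else list(base); d=d0; P=np.array(P)
    while d<d1-1e-9:
        d=min(d+dd,d1); z=.226-d*.008/(2*np.pi)
        q=env.ik(np.r_[P,z],down(Y0-d))
        if q is None or q[6]<-2.75: print("limit",d); d-=dd; break
        env.move_joints(q); s,F,M=meas(5)
        P=P+np.clip(.0001*F[:2],-.0004,.0004)
        print("%.2f"%d,round(s["clock"],2),"P",(P*1e3).round(1),(np.array(s["ee_pos"])*1e3).round(1),F.round(1),"Mz %.3f e7 %.3f q7 %.2f"%(M[2],s["effort"][6],s["qpos"][6]))
        if len(B)>=4 and abs(M[2]-np.median(B))>stop: print("STOP base",np.median(B)); break
        B.append(M[2])
    json.dump(dict(d=d,P=P.tolist(),B=B),open("st.json","w")); return d,P,B
E
python3 - <<'E'
from loop import *
run(1.05,2.25,[.5922,.1089])
E
```

```text
1.15 22.17 P [592.2 109.2] [592.4 109.3 224.8] [0.4 3.3 7. ] Mz -0.118 e7 0.061 q7 -0.16
1.25 22.5 P [592.3 109.5] [592.5 109.4 224.7] [1.  2.7 7.4] Mz -0.117 e7 0.063 q7 -0.25
1.35 22.83 P [592.5 109.7] [592.7 109.5 224.6] [1.5 2.5 6.9] Mz -0.086 e7 0.064 q7 -0.34
1.45 23.17 P [592.6 110. ] [592.8 109.6 224.5] [1.6 2.2 7.2] Mz -0.128 e7 0.064 q7 -0.42
1.55 23.5 P [592.8 110.1] [593.  109.6 224.3] [1.7 1.5 7.5] Mz -0.122 e7 0.065 q7 -0.51
1.65 23.83 P [592.9 110.2] [593.2 109.6 224.2] [1.3 1.3 7.7] Mz -0.115 e7 0.065 q7 -0.60
1.75 24.17 P [593.1 110.3] [593.4 109.6 224. ] [1.2 1.1 7.9] Mz -0.104 e7 0.065 q7 -0.68
1.85 24.5 P [593.2 110.4] [593.5 109.6 223.9] [1.4 0.1 7.7] Mz -0.121 e7 0.065 q7 -0.77
1.95 24.83 P [593.4 110.4] [593.7 109.5 223.8] [1.9 0.1 7.9] Mz -0.107 e7 0.055 q7 -0.85
2.05 25.17 P [593.6 110.3] [593.9 109.4 223.7] [ 2.2 -0.2  8. ] Mz -0.098 e7 0.055 q7 -0.94
2.15 25.5 P [593.8 110.3] [594.2 109.3 223.6] [ 1.7 -0.1  8.1] Mz -0.114 e7 0.056 q7 -1.03
2.25 25.83 P [594.  110.3] [594.3 109.2 223.5] [2.3 0.1 8.1] Mz -0.082 e7 0.055 q7 -1.11
```

Run:
```python
from loop import *
st=json.load(open("st.json")); run(st["d"],3.3,st["P"],.05,base=st["B"])
```

```text
2.35 26.17 P [594.1 110.3] [594.5 109.  223.3] [ 1.4 -0.7  8.1] Mz -0.119 e7 0.055 q7 -1.20
2.45 26.5 P [594.4 110.2] [594.7 108.9 223.2] [ 2.6 -1.   8. ] Mz -0.103 e7 0.055 q7 -1.29
2.55 26.83 P [594.6 110.1] [594.8 108.8 223.1] [ 1.6 -1.1  8.8] Mz -0.101 e7 0.056 q7 -1.37
2.65 27.17 P [594.7 109.9] [595.  108.5 222.9] [ 1.4 -1.3  8.7] Mz -0.097 e7 0.056 q7 -1.46
2.75 27.5 P [594.8 109.8] [595.1 108.3 222.8] [ 1.2 -1.4  9.1] Mz -0.077 e7 0.038 q7 -1.55
2.85 27.83 P [595.  109.5] [595.2 108.1 222.7] [ 1.2 -2.5  9.9] Mz -0.040 e7 0.005 q7 -1.63
STOP base -0.10653612007150823
```

The torque is climbing at about 0.033 N m per 0.1 rad since d≈2.70, which matches the stated rate. Finishing in small steps.

Run:
```python
from loop import *
st=json.load(open("st.json")); d,P,B=st["d"],st["P"],st["B"]
d,P,_=run(d,3.05,P,9,.05,B)
for _ in range(3): env.pause(.05); s,F,M=meas(5); print(M[2].round(3),s["effort"][6])
```

```text
2.90 28.17 P [595.  109.4] [595.2 108.  222.8] [ 1.  -1.8 10.2] Mz -0.024 e7 0.014 q7 -1.67
2.95 28.5 P [595.1 109.2] [595.3 107.8 222.7] [ 0.6 -1.4 11. ] Mz -0.016 e7 -0.002 q7 -1.72
3.00 28.83 P [595.1 109.1] [595.3 107.7 222.7] [ 0.1 -1.3 10.8] Mz -0.012 e7 -0.018 q7 -1.76
3.05 29.17 P [595.1 108.9] [595.3 107.6 222.7] [ 0.2 -1.6 11.4] Mz 0.004 e7 -0.034 q7 -1.80
0.024 -0.014813473680987954
0.019 -0.014749938854947686
0.012 -0.014837273047305644
```

Run:
```python
from loop import *
st=json.load(open("st.json")); d,P,B=st["d"],np.array(st["P"]),st["B"]
d,P,_=run(d,3.10,P,9,.05,B)
dt=d; yt=yaw(); 
end=d-np.pi/2
while d>end+1e-6:
    d=max(d-.2,end); z=.226-d*.008/(2*np.pi)
    env.move_joints(env.ik(np.r_[P,z],down(Y0-d))); s,F,M=meas(3)
    P=P+np.clip(.0002*F[:2],-.0008,.0008)
    print("%.2f"%d,round(s["clock"],2),(np.array(s["ee_pos"])*1e3).round(1),F.round(1),"Mz %.3f e7 %.3f"%(M[2],s["effort"][6]))
print("backed off",np.degrees(yaw()-yt))
json.dump(dict(d=d,P=P.tolist(),B=B),open("st2.json","w"))
```

```text
3.10 29.9 P [595.1 108.8] [595.3 107.5 222.6] [ 0.1 -1.4 11.2] Mz 0.027 e7 -0.050 q7 -1.85
2.90 30.24 [595.3 107.9 222.7] [-0.1 -0.3 10.6] Mz 0.160 e7 -0.013
2.70 30.58 [595.1 108.2 222.9] [-0.3  1.4  9.3] Mz 0.096 e7 0.054
2.50 30.92 [594.9 108.6 223.1] [-0.6  2.5  9.2] Mz 0.080 e7 0.076
2.30 31.25 [594.7 109.  223.3] [-1.2  0.5 10. ] Mz 0.088 e7 0.077
2.10 31.59 [594.4 109.2 223.6] [-1.6  1.6  9.3] Mz 0.103 e7 0.065
1.90 31.93 [593.9 109.5 223.9] [-2.   1.6 10.2] Mz 0.104 e7 0.079
1.70 32.26 [593.6 109.7 224.1] [-2.1  0.7 10.3] Mz 0.067 e7 0.078
1.53 32.58 [593.2 109.7 224.4] [-1.8  0.3 10.4] Mz 0.118 e7 0.081
backed off 90.05632157884921
```

Backed off by 90.1°. Releasing and checking.

Run:
```python
from turn import *
fingers.gripper_to(.04); env.pause(.2)
s=env.read_state(); print(s["contact_force"].round(2),s["moment"].round(3)); p=s["ee_pos"]
env.move_straight([p[0],p[1],.35],feed=.15); env.pause(.2)
s=env.read_state(); print(s["clock"],s["ee_pos"].round(4),s["contact_force"].round(2))
c,T=shot("wrist","w7"); np.savez("w7.npz",T=T)
im=cv2.imread("pics/w7.png")[150:280,190:350]; cv2.imwrite("pics/w7c.png",cv2.resize(im,None,fx=4.5,fy=4.5,interpolation=cv2.INTER_CUBIC))
```

```text
[-0.32 -0.15  0.2 ] [ 0.012  0.041 -0.042]
34.3667 [0.5933 0.1102 0.3492] [-0.49  0.61  0.86]
```

View pics/w7.png

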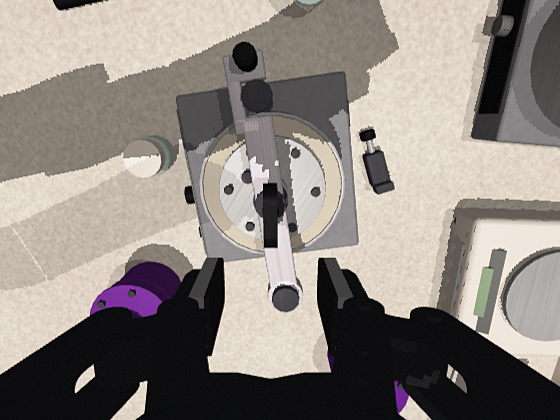

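View pics/w7c.png

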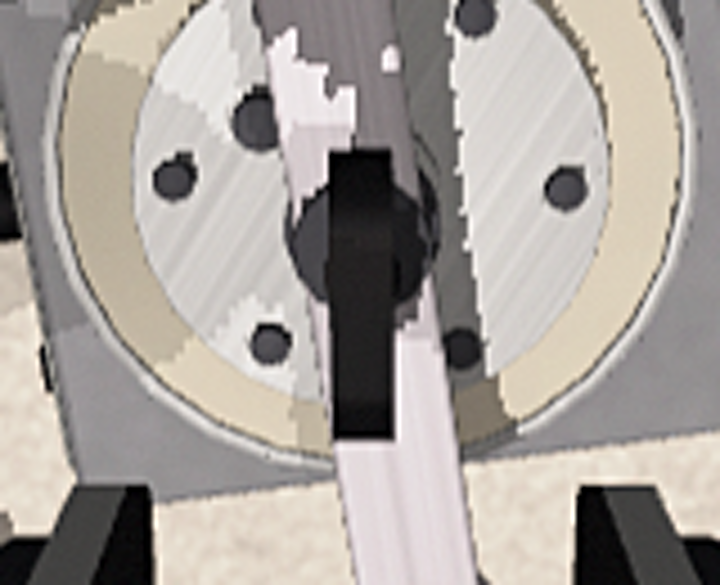

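Run:
```python
from turn import *
c=viewer.camera("wrist"); T=np.load("w7.npz")["T"]
h=atz(*ray(c,T,(286,297)),.213);l=atz(*ray(c,T,(257,96)),.213);k=atz(*ray(c,T,(246,46)),.241)
a=lambda v:np.degrees(np.arctan2(v[1],v[0])).round(2)
print(h,l,k,"post",a(l-h),"knob",a(k-h),np.hypot(*(l-h)[:2]),np.hypot(*(k-h)[:2]))
p=env.read_state()["ee_pos"]
env.move_straight([p[0],p[1],.42],feed=.2)
shot("scene","s8");shot("side","d8"); print(env.read_state()["clock"])
a=cv2.imread("pics/s8.png")[150:290,230:370]; b=cv2.imread("pics/d8.png")[175:305,215:345]
cv2.imwrite("pics/c8.png",np.hstack([cv2.resize(x,(400,400),interpolation=cv2.INTER_CUBIC) for x in(a,b)]))
```

```text
[0.61297561 0.028544   0.213     ] [0.57616756 0.19043785 0.213     ] [0.56810342 0.21894031 0.241     ] post 102.81 knob 103.26 0.1660254496444994 0.19561254010992501
35.0667
```

View pics/c8.png

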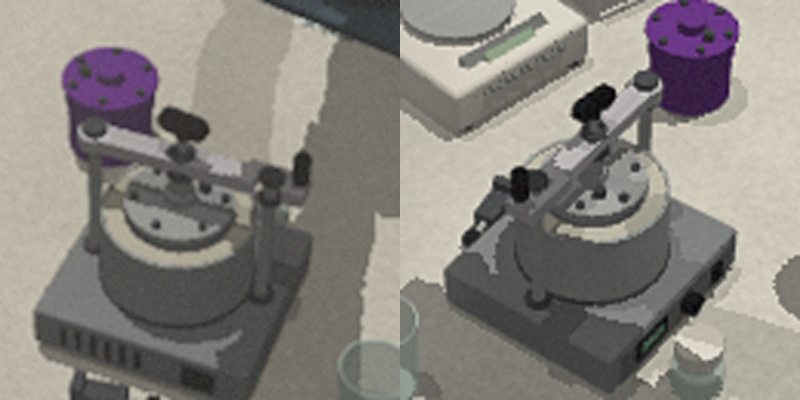

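View pics/d8.png

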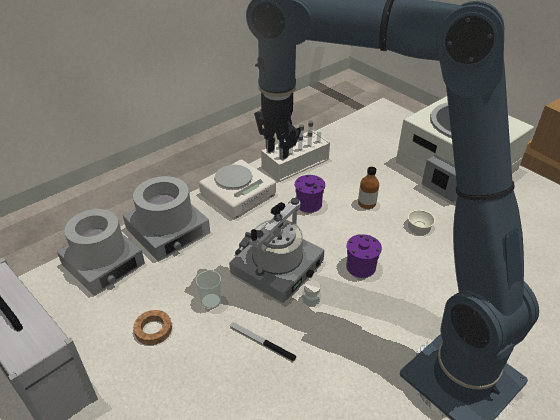

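Run:
```python
import cv2,numpy as np
g=lambda n:cv2.GaussianBlur(cv2.imread(f"pics/{n}.png",0),(0,0),.8).astype(np.float32)
a,b=g("s5"),g("s8")
for nm,(x,y,w,h) in {"knob":(331,188,12,22),"nutL":(318,206,12,18),"hinge":(256,186,14,16)}.items():
    t=a[y:y+h,x:x+w]; R=cv2.matchTemplate(b[y-4:y+h+4,x-4:x+w+4],t,cv2.TM_CCOEFF_NORMED); _,m,_,l=cv2.minMaxLoc(R); print(nm,l[0]-4,l[1]-4,round(m,3))
```

```text
knob 1 1 0.445
nutL 0 0 0.91
hinge 0 0 0.992
```

Run:
```python
import cv2,numpy as np
L=[]
for n in ("s3","s5","s6","s8"):
    L.append(cv2.resize(cv2.imread(f"pics/{n}.png")[190:232,308:350],(390,290) if 0 else (390,300),interpolation=cv2.INTER_NEAREST))
cv2.imwrite("pics/c9.png",np.vstack([np.hstack(L[:2]),np.hstack(L[2:])]))
```

```text
(no output)
```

View pics/c9.png

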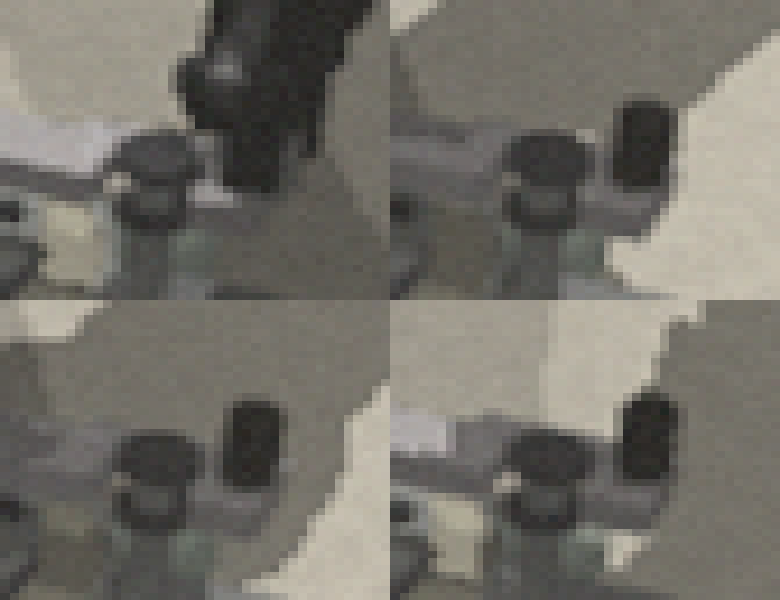

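Comparing scene views s6 and s8, the knob shifted about 1 px (1–2 mm) towards the robot while I worked the screw. There is time left, so I'll pinch it again, which also measures its angle, and lead it gently back against the stop.

Run:
```python
from h import *
H=np.array([.6105,.029]); r=.195
pos=lambda a:H+r*np.array([np.cos(np.radians(a)),np.sin(np.radians(a))])
def pr(t):
    env.pause(.1); s=env.read_state(); w=s["ee_pos"][:2]-H; f=s["contact_force"]; er=w/np.hypot(*w); et=np.array([er[1],-er[0]])
    print(t,round(s["clock"],2),"ang",np.degrees(np.arctan2(w[1],w[0])).round(2),np.hypot(*w).round(4),"frad %.1f ftan %.1f fz %.1f"%(f[:2]@er,f[:2]@et,f[2]),"w %.4f"%s["width"])
o=down(np.radians(13.2))
env.move_to([*pos(102.7),.30],o)
b=env.move_straight([*pos(102.7),.2157],feed=.12,max_force=6); pr(b)
if not b:
    fingers.gripper_to(0,25); pr("grip")
    for a in (102.2,101.7,101.2,100.7):
        b=env.move_straight([*pos(a),.2157],feed=.02,max_force=8); pr((a,b))
        if b: break
shot("scene","s10")
```

```text
False 36.72 ang 102.54 0.1952 frad -0.4 ftan -0.5 fz 0.2 w 0.0403
grip 37.15 ang 102.64 0.1951 frad -0.9 ftan -1.2 fz 6.0 w 0.0151
(102.2, False) 37.5 ang 102.17 0.1952 frad -0.5 ftan -1.3 fz 6.5 w 0.0153
(101.7, False) 37.85 ang 102.15 0.1951 frad -0.7 ftan -8.3 fz 10.9 w 0.0151
(101.2, False) 38.2 ang 102.14 0.1951 frad -1.1 ftan -15.2 fz 14.4 w 0.0153
(100.7, False) 38.55 ang 102.12 0.1952 frad -1.7 ftan -21.8 fz 19.3 w 0.0152
```

Hard stop confirmed at 102.15°; the bridge had crept only 0.5° off it. Relieving the push and letting go.

Run:
```python
from h import *
H=np.array([.6105,.029]); r=.195
pos=lambda a:H+r*np.array([np.cos(np.radians(a)),np.sin(np.radians(a))])
env.move_straight([*pos(101.95),.2157],feed=.02)
env.pause(.1); s=env.read_state(); w=s["ee_pos"][:2]-H; print(np.degrees(np.arctan2(w[1],w[0])),s["contact_force"].round(1))
fingers.gripper_to(.045); env.pause(.2)
p=env.read_state()["ee_pos"]
env.move_straight([p[0],p[1],.35],feed=.15)
env.move_to([.5935,.1105,.35],down(np.radians(94.6))); env.pause(.2)
c,T=shot("wrist","w11"); np.savez("w11.npz",T=T)
env.move_straight([.56,.1105,.44],feed=.2)
shot("scene","s11"); shot("side","d11"); s=env.read_state(); print(s["clock"],s["contact_force"].round(1))
L=[cv2.resize(cv2.imread(f"pics/{n}.png")[190:232,308:350],(390,300),interpolation=cv2.INTER_NEAREST) for n in("s6","s11")]
cv2.imwrite("pics/c11.png",np.vstack([np.hstack(L),cv2.resize(cv2.imread("pics/s11.png")[150:300,200:400],(780,300*2)[:2])[:300]]))
```

```text
102.1656293075169 [-6.1 -3.3  8.8]
43.0 [ 0.   0.3 -0.4]
```

View pics/c11.png

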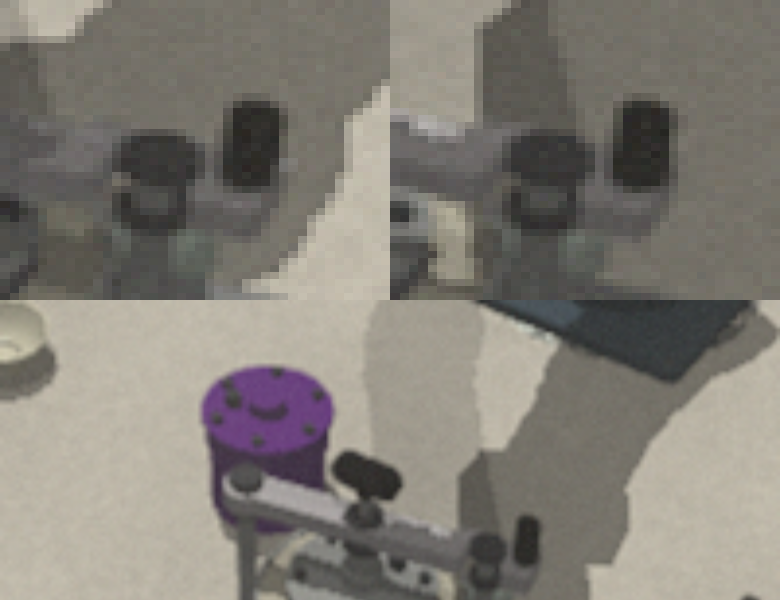

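View pics/w11.png

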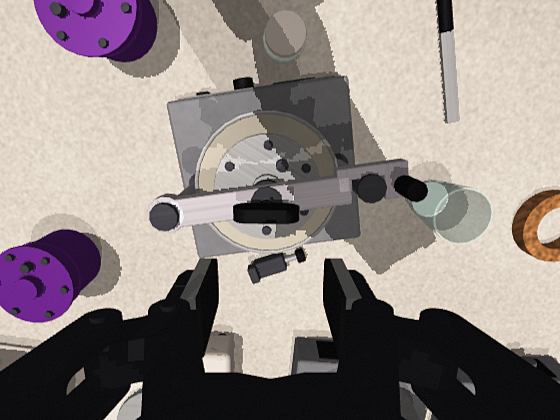

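View pics/s11.png

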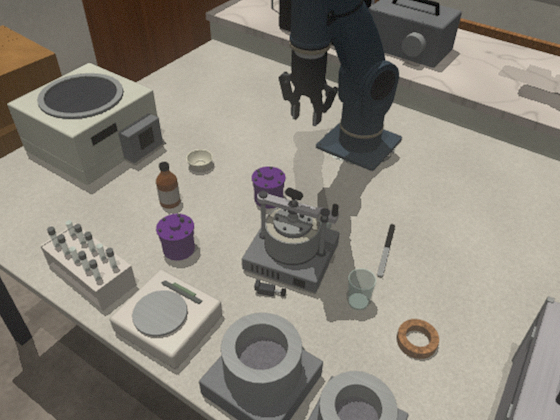

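The knob is back at its home pixel (same as s6). In the wrist view the plate lies nearly level from (234,212) to (300,212), about 90° from its pose before turning, as expected. The other things are where they were and nothing touches the robot. Handing in.

Run:
```python
from station import env
env.sign_off(); print(env.read_state()["clock"])
```

```text
the job is handed in; nothing more can be done
the job is handed in; nothing more can be done
```

The job is done and handed in at about 43 s, with the arm clear and touching nothing.

- **Bridge:** I swung it to its hard stop, at 102.2° heading.
- **Tightening:** I turned the thumbscrew about 3.10 rad clockwise in all. The torque began to climb at about 2.70 rad, at roughly 0.033 N m per 0.1 rad. I stopped at an estimated climb of 0.13 N m, which is past finger-tight (0.10) and below overtight (0.20).
- **Back-off:** I turned the screw back 90.1° by the wrist reading and let go. The pictures agree with that screw angle.

**Checks that disagreed:**
- **Bridge creep:** The bridge had moved about 0.5° off its stop while I worked the screw. After backing off, I led it back against the stop, pushing with about 22 N at most. The last picture shows the knob at its home pixel.
- **Torque reading:** Torque could only be read at rest after each step, not while turning. The reading at rest while the screw ran free was −0.11 N m, friction left over from the step. The climb is therefore a change from that level; the rate of climb and the moment change gave about the same figure.

The pot's own drop was too small to see in the pictures. The other things on the bench look undisturbed in the last pictures.

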